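Set the demo railway's speed dial and press start

TASK

On the toy shop's model-railway controller, push the upright lug of the big round dial around with a fingertip until the dial's white index mark lines up with the one long, broad line of the scale collar around it; only then press the round start button fully down and let it come up again. Do it with light fingertip pushes: do not pinch or grip anything, do not turn the scale collar or shift or lift the controller, and leave the toys around it where they stand.

Things in the scene. Friction and masses are not known exactly. Their poses are not given: they have to be found in the camera images.
- controller: Railway controller: grey flat case standing loose on the counter, 150 mm (its x) by 260 mm (its y), 45 mm high, 2.8 kg; sideways pushes under 8 N do not shift it. Origin: centre of its underside; z up, +x side the far one from the robot, +y end the left one, within 0.55 rad of yaw. On its top the dial's axis is at (0, +45 mm), the start button at (-15, -85 mm).
- dial (a joint): Turn of the dial about its vertical axis, rad, growing clockwise seen from above; at 0 the index mark points along the controller's +x. Range -2.5 to 2.5. The dial turns with light friction (about 0.04 N m, 1.1 N at the lug), has no spring and no detents, and stays where it is left. It always starts anticlockwise of the long line by 0.8 to 2.8 rad.
- dial_centre (a point): Point on the dial's axis on its upper face. The dial is a flat black disc, 92 mm in diameter, its upper face 56 mm above the counter (a 9 mm radius cap in the middle stands 1.5 mm higher).
- lug_top (a point): Centre of the top of the dial's lug: an upright round bare-steel peg 14 mm in diameter, 36 mm from the dial's axis, diametrically across from the index mark, standing 24 mm above the dial's face (its top is 80 mm above the counter). It is fixed to the dial and turns it when pushed sideways.
- index_mark (a point): Outer end of the index mark, a white radial line 4 mm wide on the dial's upper face: this point is at the dial's rim, 46 mm from its axis.
- collar (a joint): Turn of the scale collar, rad, growing clockwise seen from above; at 0 its long line points along the controller's +x. It is set by the shop between -0.4 and 0.6, is stiff (0.5 N m) and must stay as it is. The collar is a flat bright metal disc 132 mm in diameter under the dial, its upper face 50 mm above the counter.
- target_line (a point): Inner end of the long line on the collar: black, 4 mm broad and 16 mm long, against 7 mm for the thin lines every 15 degrees. This point lies at the dial's rim, 46 mm from the dial's axis; when the index mark is lined up, index_mark is straight above it (6 mm).
- start (a joint): Travel of the start button, m: 0 up, 0.006 fully down. Springs back; 5 N presses it fully down, 1.5 N starts it.
- start_top (a point): Centre of the top of the start button, a black round cap 28 mm in diameter in a steel collar 44 mm in diameter and 12 mm high on the controller's top; the cap stands 10 mm above the steel collar, its top 67 mm above the counter when up.
- engine: Bystander: toy wooden steam engine, 110 x 44 mm, 70 mm high, standing beyond the controller. Origin: centre of its underside.
- wagon: Bystander: toy wooden open wagon, 90 x 44 mm, 48 mm high, beyond the controller. Origin: centre of its underside.
- doll: Bystander: turned wooden doll, 52 mm across, 82 mm high, at the left end of the controller. Origin: centre of its underside.
- jar: Bystander: glass jar with a lid, 54 mm across, 75 mm high, at the left end of the controller. Origin: centre of its underside.
- gamebox: Bystander: boxed game lying flat, 90 x 130 mm, 35 mm high, at the right end of the controller. Origin: centre of its underside.
- hoop: Bystander: flat wooden ring, 68 mm across, 16 mm high, on the robot's side of the controller. Origin: centre of its underside.
- arch: Bystander: wooden arch block, 30 x 80 mm, 63 mm high, on the robot's side of the controller. Origin: centre of its underside.

How it is judged:
By the outcome, as a careful person would: the job done as asked, in the order asked, and still so for the second after the job is handed in, with the robot touching nothing.
It also fails if it takes over 51 s, if anything falls off the work surface, if the arm or the gripper's body presses on something with over 40 N, if the wrist force passes 120 N, or if a joint passes its speed limit or range.

ROBOT

A 6-joint arm with a two-finger parallel gripper is mounted at the origin on the work surface. World frame = base frame: x ahead of the robot, y to its left, z up, the work surface at z = 0. Lengths are in mm, angles in rad, forces in N, time in s.
With the tool pointing down it reaches from about 350 to 725 mm from the base axis. Payload 4.3 kg.
Tool frame: the origin (TCP) lies on the centre line of the jaws, within the pads' length; the fingertips stand 25 mm ahead of it and the grasp point (between the pads) lies 6 mm ahead of it; z points along the fingers, y is the line along which they close (so a half turn about z gives the same grasp; the last joint's range is limited). The gripper opens to 85 mm and grips with 20 to 120 N. Pads are 22 mm wide; open, the fingers measure 114 mm over their backs; the gripper's body (76 mm by 85 mm) begins 54 mm behind the grasp point. The pads swing forward as they close: fully open they stand 13 mm farther back than shut.
Start: joints at [-1.412, 0.377, 0.081, 1.274, 0, 1.46], TCP at [152.715, -554.385, 256.329] pointing down, gripper open.
Joint ranges: [-2.72, 2.72], [-0.84, 1.66], [-1.02, 1.22], [-1.77, 2.12], [-1.37, 1.28], [-3.14, 3.14]. Speed limits (rad/s): [2.57, 2.57, 3.14, 3.14, 3.14, 3.14].

INTERFACE

Orientations are given as a rotation vector (axis times angle).
In Python, from cell import status, grab_frame, robot gives the robot as it stands. The module is installed in compiled form; this text tells all that it offers.
- The arm moves only by the tool move_arm, never from a script. Its argument "plan" is a list of rows, each a list of 3 entries, a list of its own where there are three numbers: the turn, a rotation vector about the tool's x, y, z in degrees, then the shift along the tool's x, y, z in m, then the finger opening in m, from 0 to 0.0854. In form: [[[wx, wy, wz], [dx, dy, dz], fingers], ...]. A call has exactly 8 rows; each row shifts and turns the commanded pose from where the row before left it, along the tool's axes as they then stand; what a row does not reach is not made up. A row lasts 1/12 s, in which the tool goes at most 41.7 mm and 7.16 degrees, less where a joint would pass 70% of its speed; a pose out of reach is approached as far as the arm can. A call with a gripper value outside its range is refused whole. The fingers move at their own pace and stop on an object; "newtons" is the grip in N (left out, the last holds). Time passes only in rows, so rows that do not move let the fingers close, or fill a call up. It gives the time, the measured TCP pose, the force, the opening and the grip force at its end, in the units of the state.
- status.observe(): the state, without advancing time (a new reading comes with each control period).
- grab_frame(name): name is "side" or "top"; returns a dict with "image" (400x640x3 uint8, blue, green, red), "fx", "fy", "cx", "cy" (pixels), "R" (3x3) and "t" (3): a world point X has camera coordinates R X + t. Camera axes: x right, y down, z forward; pixel columns grow to the right and rows downward; lengths in mm; the calibration is good to about 2 mm. A picture is of the moment at which its call begins. There is no depth.
- robot.sign_off(): hands the job in; it is judged then, once.
The state is a dict: "time_s": time; "joint_pos": joint angles; "qvel": joint speeds; "joint_torque": joint torques, N m; "tcp_pos": TCP position; "ee_rot": TCP orientation; "contact_force": force on the tool from outside, world axes, zero at the start; "torque": the same for the moment, N m; "grip_width": opening from 0.0 (shut) to 1.0 (fully open); "gripper_force": force on a finger pad.
Only numpy, scipy, OpenCV 4.12 (cv2) and the standard library are available. Lean on these libraries where they do the work, as an engineer would, in place of code of your own. Each camera call takes 0.05 s, during which the arm holds its last target. There are 200 camera calls.

## Working session

There is one attempt and no reset: what is moved stays moved. The work goes in short steps, Python scripts to look and compute and a tool call to move; the robot and the scene stay as the last step left them, time stands still between calls to the robot, and variables do not carry over. Pictures are saved under pics/ and viewed, at most 10 in all, crops included, and the job is handed in when it is done.

Besides the shell and the picture viewer there is one more tool, called after "Emit:" as name([rows], argument=value, ...), one row to a line, values as JSON. move_arm: Moves the arm, as the interface text tells. Its arguments: {"type":"object","properties":{"plan":{"type":"array"},"newtons":{"type":"number"}},"required":["plan"]}

```bash
mkdir -p pics; cat > h.py <<'E'
import cv2,numpy as np
from cell import status,grab_frame,robot
from scipy.spatial.transform import Rotation as Ro
def ray(f,u,v,z):
    R=np.array(f["R"]);t=np.array(f["t"]);c=-R.T@t
    d=R.T@np.array([(u-f["cx"])/f["fx"],(v-f["cy"])/f["fy"],1]);return c+d*(z-c[2])/d[2]
def proj(f,X):
    p=np.array(f["R"])@np.array(X,float)+np.array(f["t"]);return [f["fx"]*p[0]/p[2]+f["cx"],f["fy"]*p[1]/p[2]+f["cy"]]
E
python3 - <<'E'
from h import *
fs=[grab_frame(n) for n in("top","side")]
for n,f in zip(("top","side"),fs):
    cv2.imwrite(f"pics/{n}0.png",f["image"]);print(n,f["fx"],-np.array(f["R"]).T@np.array(f["t"]),np.round(f["R"],2).tolist())
print(status.observe())
E
```

```text
top 474.0833237231861 [ 429.1306682    35.71283203 1197.70246403] [[0.0, -1.0, -0.02], [-0.99, 0.0, -0.14], [0.14, 0.02, -0.99]]
side 456.7377039219342 [ 372.64383055 -698.82096325 1008.85066609] [[0.96, -0.29, -0.01], [-0.23, -0.73, -0.65], [0.18, 0.62, -0.76]]
{'time_s': 0.1, 'joint_pos': array([-1.41231417e+00,  3.78024069e-01,  7.98027537e-02,  1.27440283e+00,
        2.00704957e-05,  1.46052760e+00]), 'qvel': array([ 0.00151758, -0.00316909,  0.00385554, -0.00026226, -0.00159629,
       -0.00111891]), 'joint_torque': array([ 6.67015647e-04, -4.64694178e+01,  2.70582604e+01,  1.20279839e-02,
       -6.79638447e-05,  1.01463644e-05]), 'tcp_pos': array([ 152.62373464, -553.83063971,  255.45156929]), 'ee_rot': array([-3.11146052e+00, -4.20638700e-01,  3.76675166e-05]), 'contact_force': array([0.71705861, 0.25005943, 0.33382184]), 'torque': array([-0.05160379, -0.01774671, -0.00768202]), 'gripper_force': 0.0, 'grip_width': 0.9994966041109536}
```

View pics/top0.png

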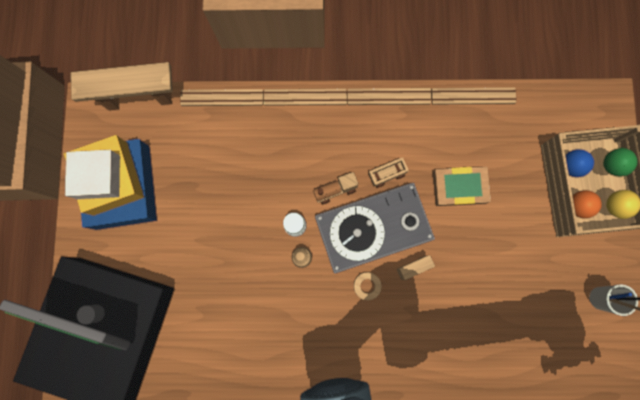

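View pics/side0.png

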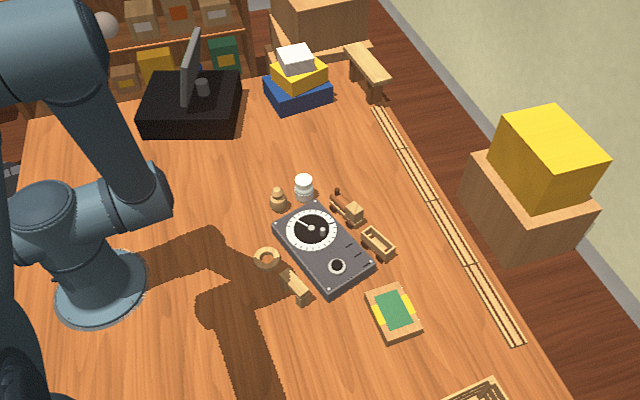

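The top view shows the dial near pixel (357,233) with its mark pointing lower left, and the start button at (410,221). I'll enlarge both views next.

```bash
python3 - <<'E'
from h import *
a=[]
for n,(u,v) in (("top",(375,228)),("side",(322,245))):
    f=grab_frame(n);im=f["image"]
    c=cv2.resize(im[v-45:v+45,u-65:u+65],None,fx=6,fy=6,interpolation=cv2.INTER_CUBIC)[:, :]
    a.append(cv2.resize(c,(400,277)) if 0 else c)
    g=im.min(2);m=((g>150)*255).astype(np.uint8)
    k,l,s,ce=cv2.connectedComponentsWithStats(m)
    cen=(357,233) if n=="top" else (311,230)
    for i in range(1,k):
        if s[i,4]>15 and np.hypot(*(ce[i]-cen))<60: print(n,s[i],ce[i])
    cv2.imwrite(f"pics/{n}_c.png",c)
E
```

```text
top [ 330  206   55   55 1267] [356.69060773 233.57932123]
top [402 213  17  17  92] [409.80434783 222.02173913]
top [354 230   7   6  33] [356.90909091 232.3030303 ]
side [295 173  17  14 190] [303.02631579 179.16842105]
side [294 186  19  10  88] [301.77272727 190.52272727]
side [286 209  51  42 883] [310.25368063 230.73386183]
side [320 227   5   4  17] [322.11764706 228.58823529]
side [274 250   5   8  21] [276.04761905 254.        ]
side [328 258  18  16 108] [336.25      266.7962963]
```

View pics/top_c.png

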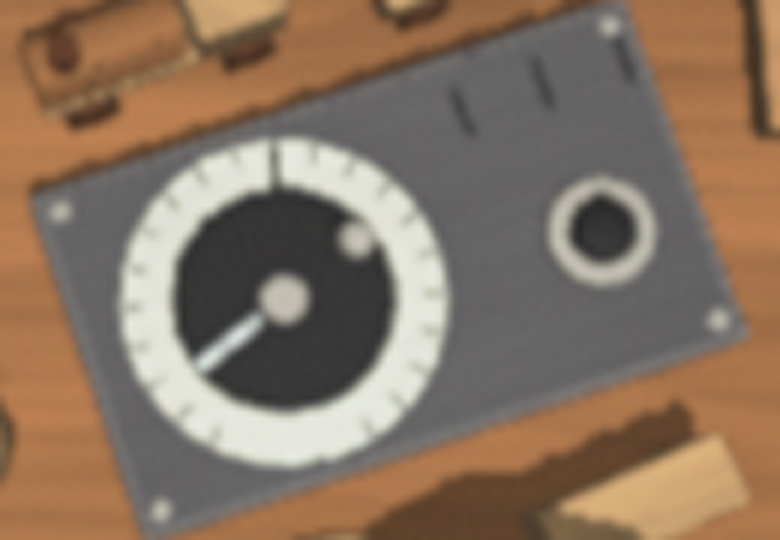

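View pics/side_c.png

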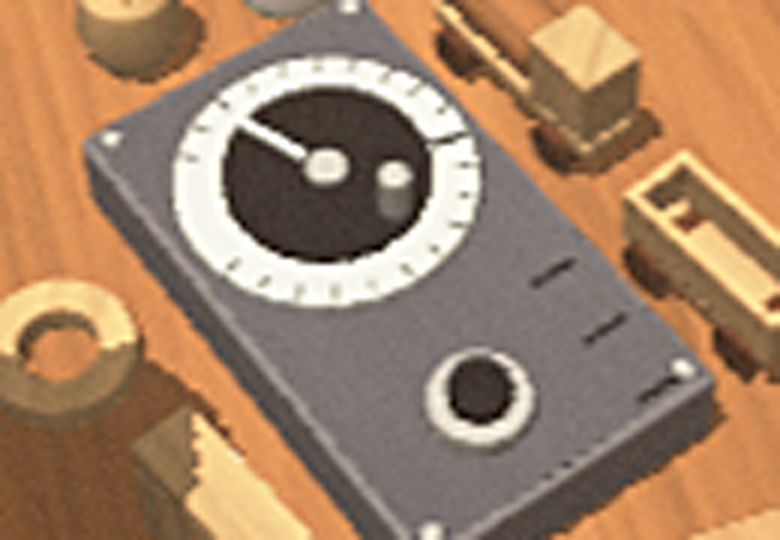

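The top crop shows the dial centre at crop (285,299), the lug top at (355,240), the mark's outer end at (205,365) and the long line at (275,165). The side crop agrees, so the dial needs about 125° clockwise. Next I'll work out metric positions.

```bash
cat >> h.py <<'E'
def up(f,c,hw,s=8):
    u,v=c;return cv2.resize(f["image"][v-hw:v+hw,u-hw:u+hw],None,fx=s,fy=s,interpolation=cv2.INTER_CUBIC)
def collar(f,c,r=32):
    g=f["image"].min(2);m=((g>135)*255).astype(np.uint8)
    cs,_=cv2.findContours(m,cv2.RETR_EXTERNAL,cv2.CHAIN_APPROX_NONE)
    cs=[k for k in cs if np.hypot(*(k[:,0].mean(0)-c))<12 and len(k)>60]
    k=cv2.convexHull(max(cs,key=len));return cv2.fitEllipse(k)
def sample(f,C,rs,z):
    # mean brightness against world angle (deg) on rings about C
    a=np.arange(-180,180,.5);out=[]
    g=cv2.cvtColor(f["image"],cv2.COLOR_BGR2GRAY).astype(np.float32)
    for r in rs:
        p=np.array([proj(f,[C[0]+r*np.cos(np.radians(t)),C[1]+r*np.sin(np.radians(t)),z]) for t in a],np.float32)
        out.append(cv2.remap(g,p[:,0].copy(),p[:,1].copy(),cv2.INTER_CUBIC)[:,0] if 0 else cv2.remap(g,p[None,:,0].copy(),p[None,:,1].copy(),cv2.INTER_CUBIC)[0])
    return a,np.mean(out,0)
def peak(a,b,w=8):
    i=np.argmax(b);d=(a-a[i]+180)%360-180;s=abs(d)<w;q=np.clip(b[s]-np.percentile(b[s],20),0,None);return a[i]+(q*d[s]).sum()/q.sum()
E
python3 - <<'E'
from h import *
for n,c,lug,but in (("top",(357,233),(310+355/6,183+240/6),(310+602/6,183+230/6)),("side",(311,230),(257+394/6,200+174/6),(257+481/6,200+388/6))):
    f=grab_frame(n);e=collar(f,c);C=ray(f,*e[0],50)
    print(n,"C",C.round(1),"size",np.round(e[1],1),"lug",ray(f,*lug,80).round(1),"but",ray(f,*but,67).round(1))
    d=ray(f,*lug,80)-C;print("lug r,ang",np.hypot(*d[:2]),np.degrees(np.arctan2(d[1],d[0])))
    a,b=sample(f,C,range(24,42,2),56);print("index",peak(a,b))
    a,b=sample(f,C,range(56,62,1),50);print("line",peak(a,-b,6))
E
```

```text
top C [536.  -21.8  50. ] size [54.7 55.1] lug [556.7 -49.8  80. ] but [ 562.1 -149.2   67. ]
lug r,ang 34.82928329017863 -53.51517598273612
index 127.34946685161997
line 3.151660232016882
side C [537.6 -22.8  50. ] size [41.5 51.5] lug [561.3 -50.7  80. ] but [ 566.3 -152.6   67. ]
lug r,ang 36.62542143900018 -49.694999700301736
index 124.24137120601665
line 5.450576093898207
```

Emit:
move_arm([
  [[0, 0, 0], [0.0231, -0.0162, 0], 0],
  [[0, 0, 0], [0.0231, -0.0162, 0], 0],
  [[0, 0, 0], [0.0231, -0.0162, 0], 0],
  [[0, 0, 0], [0.0231, -0.0162, 0], 0],
  [[0, 0, 0], [0.0231, -0.0162, 0], 0],
  [[0, 0, 0], [0.0231, -0.0162, 0], 0],
  [[0, 0, 0], [0.0231, -0.0162, 0], 0],
  [[0, 0, 0], [0.0231, -0.0162, 0], 0],
], newtons=20)

```text
time_s: 0.97
tcp_pos: [297.1, -379.2, 256.4]
ee_rot: [3.113, 0.421, 0.0]
contact_force: [0.5, -0.4, 0.2]
grip_width: 0.003
gripper_force: 0.0
```

Emit:
move_arm([
  [[0, 0, 0], [0.0231, -0.0162, 0], 0],
  [[0, 0, 0], [0.0231, -0.0162, 0], 0],
  [[0, 0, 0], [0.0231, -0.0162, 0], 0],
  [[0, 0, 0], [0.0231, -0.0162, 0], 0],
  [[0, 0, 0], [0.0231, -0.0162, 0], 0],
  [[0, 0, 0], [0.0231, -0.0162, 0], 0],
  [[0, 0, 0], [0.0231, -0.0162, 0], 0],
  [[0, 0, 0], [0.0231, -0.0162, 0], 0],
])

```text
time_s: 1.63
tcp_pos: [440.9, -205.1, 256.4]
ee_rot: [3.113, 0.421, 0.0]
contact_force: [0.7, -1.0, -0.9]
grip_width: 0.002
gripper_force: 0.0
```

Emit:
move_arm([
  [[0, 0, 0], [0.0231, -0.0162, 0], 0],
  [[0, 0, 0], [0.0231, -0.0162, 0], 0],
  [[0, 0, 0], [0.0231, -0.0162, 0], 0],
  [[0, 0, 0], [0.0231, -0.0162, 0], 0],
  [[0, 0, 0], [0.0231, -0.0162, 0], 0],
  [[0, 0, 0], [0.0231, -0.0162, 0], 0],
  [[0, 0, 0], [0.0231, -0.0162, 0], 0],
  [[0, 0, 0], [0.0231, -0.0162, 0], 0],
])

```text
time_s: 2.3
tcp_pos: [584.6, -31.0, 256.2]
ee_rot: [3.113, 0.421, -0.0]
contact_force: [0.6, -0.9, -0.6]
grip_width: 0.001
gripper_force: 0.0
```

Emit:
move_arm([
  [[0, 0, -6.3], [0, 0, 0], 0],
  [[0, 0, -6.3], [0, 0, 0], 0],
  [[0, 0, -6.3], [0, 0, 0], 0],
  [[0, 0, -6.3], [0, 0, 0], 0],
  [[0, 0, -6.3], [0, 0, 0], 0],
  [[0, 0, -6.3], [0, 0, 0], 0],
  [[0, 0, -6.3], [0, 0, 0], 0],
  [[0, 0, -6.3], [0, 0, 0], 0],
])

```text
time_s: 2.97
tcp_pos: [583.9, -32.3, 256.2]
ee_rot: [-2.633, -1.714, 0.0]
contact_force: [0.3, -0.8, -0.3]
grip_width: 0.0
gripper_force: 0.0
```

Emit:
move_arm([
  [[0, 0, -6.3], [0, 0, 0], 0],
  [[0, 0, -6.3], [0, 0, 0], 0],
  [[0, 0, -6.3], [0, 0, 0], 0],
  [[0, 0, -6.3], [0, 0, 0], 0],
  [[0, 0, -6.3], [0, 0, 0], 0],
  [[0, 0, -6.3], [0, 0, 0], 0],
  [[0, 0, -6.3], [0, 0, 0], 0],
  [[0, 0, -6.3], [0, 0, 0], 0],
])

```text
time_s: 3.63
tcp_pos: [583.9, -32.3, 256.2]
ee_rot: [-1.653, -2.672, 0.0]
contact_force: [-0.8, 0.3, 0.9]
grip_width: -0.002
gripper_force: 0.0
```

Emit:
move_arm([
  [[0, 0, -6.3], [0, 0, 0], 0],
  [[0, 0, -6.3], [0, 0, 0], 0],
  [[0, 0, -6.3], [0, 0, 0], 0],
  [[0, 0, -6.3], [0, 0, 0], 0],
  [[0, 0, -6.3], [0, 0, 0], 0],
  [[0, 0, -6.3], [0, 0, 0], 0],
  [[0, 0, -6.3], [0, 0, 0], 0],
  [[0, 0, -6.3], [0, 0, 0], 0],
])

```text
time_s: 4.3
tcp_pos: [583.9, -32.3, 256.2]
ee_rot: [-0.358, -3.121, 0.0]
contact_force: [0.1, -0.3, -0.3]
grip_width: 0.003
gripper_force: 0.0
```

Emit:
move_arm([
  [[0, 0, -6.3], [0, 0, 0], 0],
  [[0, 0, -6.3], [0, 0, 0], 0],
  [[0, 0, -6.3], [0, 0, 0], 0],
  [[0, 0, -6.3], [0, 0, 0], 0],
  [[0, 0, -6.3], [0, 0, 0], 0],
  [[0, 0, -6.3], [0, 0, 0], 0],
  [[0, 0, -6.3], [0, 0, 0], 0],
  [[0, 0, -6.3], [0, 0, 0], 0],
])

```text
time_s: 4.97
tcp_pos: [583.9, -32.3, 256.2]
ee_rot: [1.005, -2.976, -0.0]
contact_force: [-0.0, 0.7, 0.4]
grip_width: 0.0
gripper_force: 0.0
```

```bash
cat >> h.py <<'E'
def pose():
    s=status.observe();M=Ro.from_rotvec(s["ee_rot"]).as_matrix()
    print("t",round(s["time_s"],2),"tcp",np.round(s["tcp_pos"],1),"yaw",np.degrees(np.arctan2(M[1,0],M[0,0])).round(1),"tilt",M[:,2].round(3),"F",np.round(s["contact_force"],1),"w",round(s["grip_width"],3))
    return s,M
E
python3 - <<'E'
from h import *
s,M=pose();print(s["joint_pos"].round(2))
f=grab_frame("side")
print(proj(f,s["tcp_pos"]+25*M[:,2]))
cv2.imwrite("pics/s1.png",cv2.resize(f["image"][100:320,190:460],None,fx=2.7,fy=2.7))
E
```

```text
t 4.97 tcp [583.9 -32.3 256.2] yaw -142.7 tilt [-0. -0. -1.] F [-0.   0.7  0.4] w 0.0
[-0.16  0.4   0.11  1.28 -0.   -0.81]
[np.float64(329.0563818629539), np.float64(181.42166919538883)]
```

View pics/s1.png

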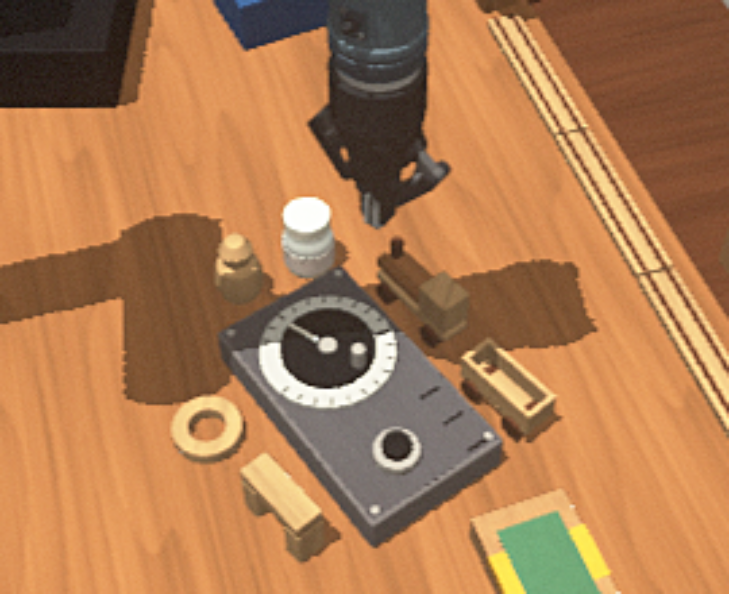

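The fingertips show at crop (375,225), full-image (329,183), which matches the 25 mm tip offset. The bystanders are clear below. Descending behind the lug.

Emit:
move_arm([
  [[0, 0, 0], [0, 0, 0.022], 0],
  [[0, 0, 0], [0, 0, 0.022], 0],
  [[0, 0, 0], [0, 0, 0.022], 0],
  [[0, 0, 0], [0, 0, 0.022], 0],
  [[0, 0, 0], [0, 0, 0.022], 0],
  [[0, 0, 0], [0, 0, 0.022], 0],
  [[0, 0, 0], [0, 0, 0.02], 0],
  [[0, 0, 0], [0, 0, 0.012], 0],
])

```text
time_s: 5.68
tcp_pos: [582.5, -32.1, 89.8]
ee_rot: [0.992, -2.978, -0.002]
contact_force: [-0.6, -0.9, -0.6]
grip_width: 0.001
gripper_force: 0.0
```

```bash
python3 - <<'E'
from h import *
s,M=pose()
f=grab_frame("side")
cv2.imwrite("pics/s2.png",cv2.resize(f["image"][180:290,255:390],None,fx=5,fy=5,interpolation=cv2.INTER_CUBIC))
E
```

```text
t 5.68 tcp [582.5 -32.1  89.8] yaw -143.1 tilt [-0.003  0.    -1.   ] F [-0.6 -0.9 -0.6] w 0.001
```

View pics/s2.png

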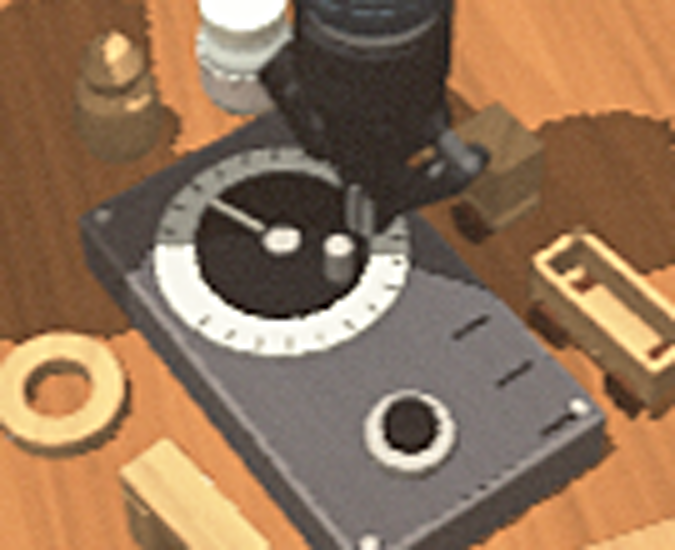

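The shut fingers stand behind the lug at crop (365,210), clear of the engine, with the lug at (338,255). Starting the arc push.

Emit:
move_arm([
  [[0, 0, 0], [0.003, 0, 0], 0],
  [[0, 0, 0], [0.003, 0, 0], 0],
  [[0, 0, 0], [0.003, 0, 0], 0],
  [[0, 0, 0], [0.003, 0, 0], 0],
  [[0, 0, 3], [0.0019, -0.0009, 0], 0],
  [[0, 0, 3], [0.0019, -0.0009, 0], 0],
  [[0, 0, 3], [0.0019, -0.0009, 0], 0],
  [[0, 0, 3], [0.0019, -0.0009, 0], 0],
])

```text
time_s: 6.4
tcp_pos: [571.1, -46.9, 93.7]
ee_rot: [-0.675, 3.065, -0.001]
contact_force: [1.6, 0.4, 1.0]
grip_width: 0.002
gripper_force: 0.7
```

```bash
cat >> h.py <<'E'
def rel(C=(536.8,-22.3)):
    s,M=pose();d=np.array([C[0],C[1],0])-s["tcp_pos"];d[2]=0;print("centre in tool frame (want 18,36):",(M.T@d).round(1)[:2])
E
python3 - <<'E'
from h import *
rel()
E
```

```text
t 6.4 tcp [571.1 -46.9  93.7] yaw -155.2 tilt [ 0.003 -0.    -1.   ] F [1.6 0.4 1. ] w 0.002
centre in tool frame (want 18,36): [20.8 36.7]
```

Emit:
move_arm([
  [[0, 0, 4], [0.0026, -0.0013, 0.001], 0],
  [[0, 0, 4], [0.0026, -0.0013, 0.001], 0],
  [[0, 0, 4], [0.0025, -0.0013, 0], 0],
  [[0, 0, 4], [0.0025, -0.0013, 0], 0],
  [[0, 0, 4], [0.0025, -0.0013, 0], 0],
  [[0, 0, 4], [0.0025, -0.0013, 0], 0],
  [[0, 0, 4], [0.0025, -0.0013, 0], 0],
  [[0, 0, 4], [0.0025, -0.0013, 0], 0],
])

```text
time_s: 7.07
tcp_pos: [553.7, -61.1, 91.8]
ee_rot: [0.198, 3.131, -0.001]
contact_force: [1.4, 0.4, 0.5]
grip_width: 0.002
gripper_force: 0.7
```

```bash
python3 - <<'E'
from h import *
rel()
E
```

```text
t 7.07 tcp [553.7 -61.1  91.8] yaw 172.8 tilt [ 0.004 -0.001 -1.   ] F [1.4 0.4 0.5] w 0.002
centre in tool frame (want 18,36): [21.6 36.3]
```

Emit:
move_arm([
  [[0, 0, 4], [0.0026, -0.0013, 0], 0],
  [[0, 0, 4], [0.0026, -0.0013, 0], 0],
  [[0, 0, 4], [0.0026, -0.0013, 0], 0],
  [[0, 0, 4], [0.0026, -0.0013, 0], 0],
  [[0, 0, 4], [0.0026, -0.0013, 0], 0],
  [[0, 0, 4], [0.0026, -0.0013, 0], 0],
  [[0, 0, 4], [0.0026, -0.0013, 0], 0],
  [[0, 0, 4], [0.0026, -0.0013, 0], 0],
])

```text
time_s: 7.73
tcp_pos: [530.7, -63.9, 91.8]
ee_rot: [1.054, 2.955, -0.001]
contact_force: [1.0, -1.8, -0.3]
grip_width: -0.004
gripper_force: 0.9
```

Emit:
move_arm([
  [[0, 0, 4], [0.0026, -0.0013, 0], 0],
  [[0, 0, 4], [0.0026, -0.0013, 0], 0],
  [[0, 0, 4], [0.0026, -0.0013, 0], 0],
  [[0, 0, 4], [0.0026, -0.0013, 0], 0],
  [[0, 0, 4], [0.0026, -0.0013, 0], 0],
  [[0, 0, 4], [0.0026, -0.0013, 0], 0],
  [[0, 0, 4], [0.0026, -0.0013, 0], 0],
  [[0, 0, 0], [0, 0, 0], 0],
])

```text
time_s: 8.4
tcp_pos: [511.4, -55.1, 91.5]
ee_rot: [1.735, 2.616, -0.0]
contact_force: [-1.0, -0.9, 0.1]
grip_width: -0.0
gripper_force: 0.6
```

```bash
python3 - <<'E'
from h import *
rel()
a=grab_frame("side");b=grab_frame("top")
cv2.imwrite("pics/s3.png",np.hstack([up(a,(311,230),32,6),up(b,(357,233),32,6)]))
for f in(a,b):
    C=(536.8,-22.3);x,y=sample(f,C,range(24,42,2),56);print("index",peak(x,y))
E
```

```text
t 8.4 tcp [511.4 -55.1  91.5] yaw 112.9 tilt [ 0.002 -0.001 -1.   ] F [-1.  -0.9  0.1] w -0.0
centre in tool frame (want 18,36): [20.3 36.2]
index 29.710377025508574
index -122.41692532432369
```

View pics/s3.png

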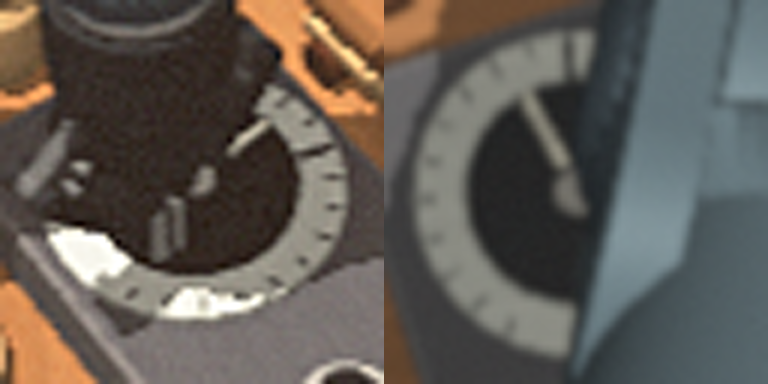

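The mark is visible in both views: side crop (245,140), top crop (520,95), about 25° short of the long line at side (315,150) and top (569,50). I'll continue 20° and measure inside that sector.

Emit:
move_arm([
  [[0, 0, 3], [0.002, -0.001, 0], 0],
  [[0, 0, 3], [0.002, -0.001, 0], 0],
  [[0, 0, 3], [0.002, -0.001, 0], 0],
  [[0, 0, 3], [0.002, -0.001, 0], 0],
  [[0, 0, 3], [0.002, -0.001, 0], 0],
  [[0, 0, 3], [0.002, -0.001, 0], 0],
  [[0, 0, 2], [0.0013, -0.0006, 0], 0],
  [[0, 0, 0], [0, 0, 0], 0],
])

```text
time_s: 9.17
tcp_pos: [501.8, -43.4, 90.7]
ee_rot: [2.161, 2.279, 0.001]
contact_force: [0.2, -0.2, 0.8]
grip_width: -0.004
gripper_force: 0.4
```

```bash
cat > m.py <<'E'
from h import *
rel()
for n,C in(("side",(537.6,-22.8)),("top",(536,-21.8))):
    f=grab_frame(n)
    x,y=sample(f,C,range(28,44,1),56);s=(x>-15)&(x<50);i=peak(x[s],y[s])
    x,y=sample(f,C,range(55,62,1),50);s=(x>-4)&(x<14);l=peak(x[s],-y[s],5)
    P=[]
    print(n,"index",round(i,1),"line",round(l,1),"diff",round(i-l,1))
    cv2.imwrite(f"pics/m_{n}.png",up(f,tuple(int(k) for k in proj(f,[C[0]+35,C[1],53])),20,16))
E
python3 m.py
```

```text
t 9.17 tcp [501.8 -43.4  90.7] yaw 93.0 tilt [ 0.001 -0.    -1.   ] F [ 0.2 -0.2  0.8] w -0.004
centre in tool frame (want 18,36): [19.2 36.1]
side index 10.7 line 5.5 diff 5.2
top index -12.6 line 3.9 diff -16.5
```

Emit:
move_arm([
  [[0, 0, 1], [0.0007, -0.0003, 0], 0],
  [[0, 0, 1], [0.0007, -0.0003, 0], 0],
  [[0, 0, 1], [0.0007, -0.0003, 0], 0],
  [[0, 0, 1], [0.0007, -0.0003, 0], 0],
  [[0, 0, 0], [0, 0, 0], 0],
  [[0, 0, 0], [0, 0, 0], 0],
  [[0, 0, 0], [0, 0, 0], 0],
  [[0, 0, 0], [0, 0, 0], 0],
])

```text
time_s: 9.93
tcp_pos: [500.1, -40.4, 90.2]
ee_rot: [-2.24, -2.202, -0.0]
contact_force: [-0.2, -0.7, 1.0]
grip_width: 0.001
gripper_force: 0.3
```

```bash
python3 m.py; python3 -c "
import cv2,numpy as np
cv2.imwrite('pics/s4.png',np.hstack([cv2.resize(cv2.imread(f'pics/m_{n}.png'),(400,400)) for n in('side','top')]))"
```

```text
t 9.93 tcp [500.1 -40.4  90.2] yaw 89.0 tilt [-0.  0. -1.] F [-0.2 -0.7  1. ] w 0.001
centre in tool frame (want 18,36): [18.7 36.3]
side index 6.4 line 5.5 diff 0.9
top index -11.0 line 8.2 diff -19.1
```

View pics/s4.png

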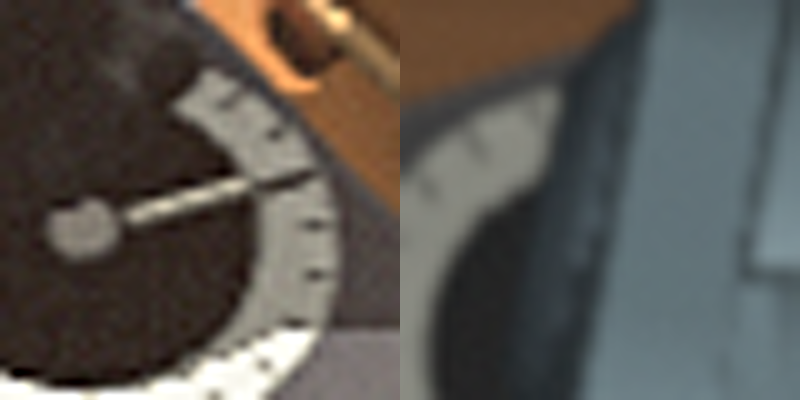

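The side view shows the mark (crop 125,215 to 245,185) almost running into the long line (260,185 to 310,175), about 1° short. The arm hides it from the top camera, so I'll back off, lift and go over the button for a clear look.

Emit:
move_arm([
  [[0, 0, 0], [-0.008, 0, 0], 0],
  [[0, 0, 0], [-0.012, 0, 0], 0],
  [[0, 0, 0], [0, 0, -0.015], 0],
  [[0, 0, 0], [0, 0, -0.025], 0],
  [[0, 0, 0], [0, 0, -0.02], 0],
  [[0, 0, 0], [-0.02, 0.015, 0], 0],
  [[0, 0, 0], [-0.02, 0.015, 0], 0],
  [[0, 0, 0], [-0.02, 0.015, 0], 0],
])

```text
time_s: 10.7
tcp_pos: [544.3, -123.1, 151.0]
ee_rot: [2.24, 2.201, 0.001]
contact_force: [0.5, -0.2, 0.6]
grip_width: 0.001
gripper_force: 0.0
```

Emit:
move_arm([
  [[0, 0, 0], [-0.015, 0.01, 0], 0],
  [[0, 0, 0], [-0.014, 0.01, 0], 0],
  [[0, 0, 0], [0, 0, 0], 0],
  [[0, 0, 0], [0, 0, 0], 0],
  [[0, 0, 0], [0, 0, 0], 0],
  [[0, 0, 0], [0, 0, 0], 0],
  [[0, 0, 0], [0, 0, 0], 0],
  [[0, 0, 0], [0, 0, 0], 0],
])

```text
time_s: 11.37
tcp_pos: [562.8, -150.0, 150.4]
ee_rot: [-2.24, -2.203, 0.0]
contact_force: [0.2, -0.2, 0.1]
grip_width: 0.004
gripper_force: 0.0
```

```bash
python3 m.py; python3 - <<'E'
from h import *
for n,c in(("side",(311,230)),("top",(357,233))):
    f=grab_frame(n);e=collar(f,c);C=ray(f,*e[0],50);print(n,C.round(1),np.round(e[1],1))
    x,y=sample(f,C,range(2,9,1),57.5)
    if n=="side":a=up(f,(318,228),32,6)
    else:
        cv2.imwrite("pics/s5.png",np.hstack([a,up(f,(357,228),32,6)]))
E
```

```text
t 11.37 tcp [ 562.8 -150.   150.4] yaw 89.0 tilt [-0.  0. -1.] F [ 0.2 -0.2  0.1] w 0.004
centre in tool frame (want 18,36): [127.2 -28.1]
side index 14.4 line 2.9 diff 11.5
top index 2.0 line 1.4 diff 0.6
side [537.4 -22.2  50. ] [41.5 48.6]Traceback (most recent call last):
  File "<stdin>", line 3, in <module>
  File "h.py", line 15, in collar
    k=cv2.convexHull(max(cs,key=len));return cv2.fitEllipse(k)
                     ~~~^^^^^^^^^^^^
ValueError: max() iterable argument is empty
```

Emit:
move_arm([
  [[0, 0, 0], [-0.025, -0.02, 0], 0],
  [[0, 0, 0], [-0.025, -0.02, 0], 0],
  [[0, 0, 0], [-0.025, -0.02, 0], 0],
  [[0, 0, 0], [-0.025, -0.02, 0], 0],
  [[0, 0, 0], [-0.025, -0.02, 0], 0],
  [[0, 0, 0], [-0.025, -0.02, 0], 0],
  [[0, 0, 0], [0, 0, 0], 0],
  [[0, 0, 0], [0, 0, 0], 0],
])

```text
time_s: 12.23
tcp_pos: [439.9, -299.5, 150.4]
ee_rot: [2.244, 2.198, 0.0]
contact_force: [-0.4, 0.1, 0.9]
grip_width: 0.001
gripper_force: 0.0
```

```bash
python3 m.py; python3 - <<'E'
from h import *
a=up(grab_frame("side"),(318,228),32,6);b=up(grab_frame("top"),(357,228),32,6)
cv2.imwrite("pics/s5.png",np.hstack([a,b]))
E
```

```text
t 12.23 tcp [ 439.9 -299.5  150.4] yaw 88.8 tilt [ 0.  0. -1.] F [-0.4  0.1  0.9] w 0.001
centre in tool frame (want 18,36): [279.2  91.2]
side index 39.5 line 5.4 diff 34.1
top index 2.0 line 3.1 diff -1.1
```

View pics/s5.png

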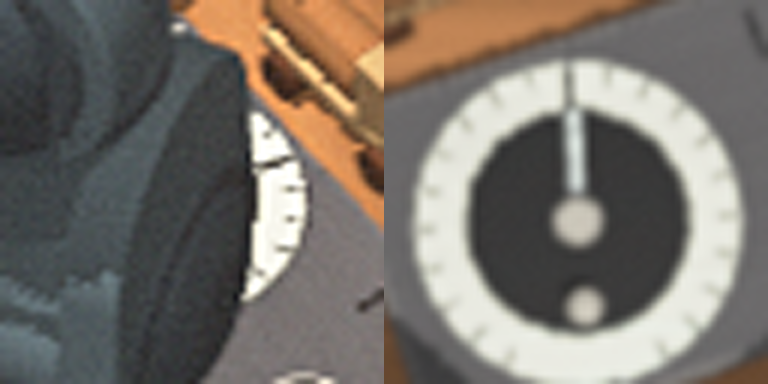

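The top view is clear: the mark (567,110 to 577,190) points at the long line (568,65 to 570,105). I'll measure near the rim, where the centre error largely cancels.

```bash
python3 - <<'E'
from h import *
f=grab_frame("top");e=collar(f,(357,233));C0=ray(f,*e[0],50);print(C0.round(2),np.round(e[1],1))
for C in (C0[:2],(536,-21.8)):
  for ri,rl in((range(37,45),range(49,57)),(range(20,45),range(49,60))):
    x,y=sample(f,C,ri,56);s=(x>-12)&(x<18);i=peak(x[s],y[s],8)
    x,y=sample(f,C,rl,50);s=(x>-4)&(x<12);l=peak(x[s],-y[s],5)
    print("index",round(i,2),"line",round(l,2),"diff",round(i-l,2))
E
```

```text
[535.83 -21.81  50.  ] [54.8 55.4]
index 2.16 line 3.16 diff -1.0
index 1.89 line 3.15 diff -1.25
index 2.16 line 3.16 diff -1.0
index 1.89 line 3.14 diff -1.26
```

Emit:
move_arm([
  [[0, 0, 0], [-0.025, -0.027, 0], 0],
  [[0, 0, 0], [-0.025, -0.027, 0], 0],
  [[0, 0, 0], [-0.025, -0.027, 0], 0],
  [[0, 0, 0], [-0.025, -0.027, 0], 0],
  [[0, 0, 0], [-0.025, -0.027, 0], 0],
  [[0, 0, 0], [-0.025, -0.027, 0], 0],
  [[0, 0, 0], [-0.025, -0.027, 0], 0],
  [[0, 0, 0], [0, 0, 0], 0],
])

```text
time_s: 13.15
tcp_pos: [245.4, -474.4, 150.6]
ee_rot: [2.245, 2.195, -0.006]
contact_force: [1.0, -0.2, -0.3]
grip_width: -0.001
gripper_force: 0.0
```

```bash
pose=1; python3 - <<'E'
from h import *
pose()
for n,c,C1 in(("side",(311,230),(537.6,-22.8)),("top",(357,233),(536,-21.8))):
  f=grab_frame(n)
  try: e=collar(f,c);C0=ray(f,*e[0],50);print(n,C0.round(2),np.round(e[1],1))
  except Exception: C0=np.array(C1)
  # cap centre (z 57.5)
  p=proj(f,[C0[0],C0[1],57.5]);g=f["image"].min(2);k,l,s,ce=cv2.connectedComponentsWithStats(((g>120)*255).astype(np.uint8))
  q=(g[int(p[1])-5:int(p[1])+6,int(p[0])-5:int(p[0])+6])
  for C in (C0[:2],C1):
   for ri,rl in((range(37,45),range(49,57)),(range(20,45),range(49,60))):
    x,y=sample(f,C,ri,56);s=(x>-12)&(x<18);i=peak(x[s],y[s],8)
    x,y=sample(f,C,rl,50);s=(x>-4)&(x<12);l=peak(x[s],-y[s],5)
    print(n,"index",round(i,2),"line",round(l,2),"diff",round(i-l,2))
E
```

```text
t 13.15 tcp [ 245.4 -474.4  150.6] yaw 88.7 tilt [-0.002 -0.004 -1.   ] F [ 1.  -0.2 -0.3] w -0.001
side [537.68 -22.77  50.  ] [41.6 51.3]
side index 5.68 line 5.99 diff -0.31
side index 6.61 line 5.74 diff 0.87
side index 5.73 line 6.03 diff -0.3
side index 6.67 line 5.77 diff 0.9
top [536.19 -21.67  50.  ] [54.6 55.1]
top index 1.97 line 3.06 diff -1.09
top index 1.68 line 3.04 diff -1.36
top index 2.14 line 3.19 diff -1.05
top index 1.89 line 3.18 diff -1.29
```

The near-rim offsets are −0.3° (side) and −1.0° (top), under 1 mm at the rim, so the dial is aligned. On to the button.

Emit:
move_arm([
  [[0, 0, 0], [0.0207, 0.0194, 0], 0],
  [[0, 0, 0], [0.0207, 0.0194, 0], 0],
  [[0, 0, 0], [0.0207, 0.0194, 0], 0],
  [[0, 0, 0], [0.0207, 0.0194, 0], 0],
  [[0, 0, 0], [0.0207, 0.0194, 0], 0],
  [[0, 0, 0], [0.0207, 0.0194, 0], 0],
  [[0, 0, 0], [0.0207, 0.0194, 0], 0],
  [[0, 0, 0], [0.0207, 0.0194, 0], 0],
])

```text
time_s: 13.92
tcp_pos: [408.5, -304.1, 150.3]
ee_rot: [-2.237, -2.206, -0.001]
contact_force: [0.8, 0.2, 0.2]
grip_width: -0.001
gripper_force: 0.0
```

Emit:
move_arm([
  [[0, 0, 0], [0.0207, 0.0194, 0], 0],
  [[0, 0, 0], [0.0207, 0.0194, 0], 0],
  [[0, 0, 0], [0.0207, 0.0194, 0], 0],
  [[0, 0, 0], [0.0207, 0.0194, 0], 0],
  [[0, 0, 0], [0.0207, 0.0194, 0], 0],
  [[0, 0, 0], [0.0207, 0.0194, 0], 0],
  [[0, 0, 0], [0.0207, 0.0194, 0], 0],
  [[0, 0, 0], [0.0207, 0.0194, 0], 0],
])

```text
time_s: 14.58
tcp_pos: [565.7, -140.6, 150.2]
ee_rot: [-2.236, -2.206, -0.0]
contact_force: [0.2, -0.5, -0.4]
grip_width: -0.003
gripper_force: 0.0
```

Emit:
move_arm([
  [[0, 0, 0], [0, 0, 0.015], 0],
  [[0, 0, 0], [0, 0, 0.015], 0],
  [[0, 0, 0], [0, 0, 0.012], 0],
  [[0, 0, 0], [0, 0, 0.008], 0],
  [[0, 0, 0], [0, 0, 0.004], 0],
  [[0, 0, 0], [0, 0, 0], 0],
  [[0, 0, 0], [0, 0, 0], 0],
  [[0, 0, 0], [0, 0, 0], 0],
])

```text
time_s: 15.25
tcp_pos: [565.3, -144.5, 97.1]
ee_rot: [2.24, 2.201, 0.001]
contact_force: [0.6, -0.9, -0.1]
grip_width: 0.003
gripper_force: 0.0
```

Emit:
move_arm([
  [[0, 0, 0], [-0.006, -0.001, 0], 0],
  [[0, 0, 0], [0, 0, 0], 0],
  [[0, 0, 0], [0, 0, 0.002], 0],
  [[0, 0, 0], [0, 0, 0.002], 0],
  [[0, 0, 0], [0, 0, 0.002], 0],
  [[0, 0, 0], [0, 0, 0.002], 0],
  [[0, 0, 0], [0, 0, 0.001], 0],
  [[0, 0, 0], [0, 0, 0], 0],
])

```text
time_s: 15.92
tcp_pos: [563.9, -150.8, 87.5]
ee_rot: [2.24, 2.201, -0.001]
contact_force: [-0.9, -1.7, 4.1]
grip_width: -0.001
gripper_force: 2.0
```

Emit:
move_arm([
  [[0, 0, 0], [0, 0, 0.001], 0],
  [[0, 0, 0], [0, 0, 0.001], 0],
  [[0, 0, 0], [0, 0, 0], 0],
  [[0, 0, 0], [0, 0, 0], 0],
  [[0, 0, 0], [0, 0, 0], 0],
  [[0, 0, 0], [0, 0, 0], 0],
  [[0, 0, 0], [0, 0, 0], 0],
  [[0, 0, 0], [0, 0, 0], 0],
])

```text
time_s: 16.58
tcp_pos: [563.9, -150.8, 86.0]
ee_rot: [2.24, 2.201, -0.0]
contact_force: [-1.3, -0.1, 6.7]
grip_width: -0.001
gripper_force: 3.6
```

Emit:
move_arm([
  [[0, 0, 0], [0, 0, 0.001], 0],
  [[0, 0, 0], [0, 0, 0.0005], 0],
  [[0, 0, 0], [0, 0, 0], 0],
  [[0, 0, 0], [0, 0, 0], 0],
  [[0, 0, 0], [0, 0, 0], 0],
  [[0, 0, 0], [0, 0, 0], 0],
  [[0, 0, 0], [0, 0, 0], 0],
  [[0, 0, 0], [0, 0, 0], 0],
])

```text
time_s: 17.25
tcp_pos: [563.9, -150.8, 85.9]
ee_rot: [2.239, 2.201, -0.0]
contact_force: [-5.3, -0.2, 15.9]
grip_width: -0.002
gripper_force: 8.0
```

It has bottomed out: 15.9 N with no more travel. Release and retreat.

Emit:
move_arm([
  [[0, 0, 0], [0, 0, -0.003], 0],
  [[0, 0, 0], [0, 0, -0.005], 0],
  [[0, 0, 0], [0, 0, -0.01], 0],
  [[0, 0, 0], [0, 0, -0.02], 0],
  [[0, 0, 0], [0, 0, -0.03], 0],
  [[0, 0, 0], [-0.02, -0.02, 0], 0],
  [[0, 0, 0], [-0.025, -0.025, 0], 0],
  [[0, 0, 0], [-0.025, -0.025, 0], 0],
])

```text
time_s: 17.92
tcp_pos: [492.3, -219.1, 152.5]
ee_rot: [2.237, 2.204, 0.001]
contact_force: [-0.5, 0.1, 0.7]
grip_width: 0.002
gripper_force: 0.0
```

Emit:
move_arm([
  [[0, 0, 0], [-0.025, -0.025, 0], 0],
  [[0, 0, 0], [-0.025, -0.025, 0], 0],
  [[0, 0, 0], [-0.025, -0.025, 0], 0],
  [[0, 0, 0], [-0.025, -0.025, 0], 0],
  [[0, 0, 0], [-0.025, -0.025, 0], 0],
  [[0, 0, 0], [-0.025, -0.025, 0], 0],
  [[0, 0, 0], [-0.025, -0.025, 0], 0],
  [[0, 0, 0], [0, 0, 0], 0],
])

```text
time_s: 18.58
tcp_pos: [310.9, -394.7, 152.0]
ee_rot: [2.248, 2.194, -0.003]
contact_force: [0.1, -0.1, 0.5]
grip_width: -0.002
gripper_force: 0.0
```

```bash
python3 m.py; python3 - <<'E'
from h import *
f=grab_frame("side");print(collar(f,(311,230)))
cv2.imwrite("pics/s6.png",np.hstack([cv2.resize(f["image"][170:310,240:400],None,fx=2.5,fy=2.5),cv2.resize(grab_frame("top")["image"][150:290,285:445],None,fx=2.5,fy=2.5)]))
E
```

```text
t 18.58 tcp [ 310.9 -394.7  152. ] yaw 88.6 tilt [-0.001 -0.002 -1.   ] F [ 0.1 -0.1  0.5] w -0.002
centre in tool frame (want 18,36): [377.7 216.9]
side index 6.3 line 5.4 diff 0.8
top index 2.0 line 3.1 diff -1.2
((310.8385925292969, 229.695556640625), (41.534645080566406, 51.511085510253906), 86.773193359375)
```

View pics/s6.png

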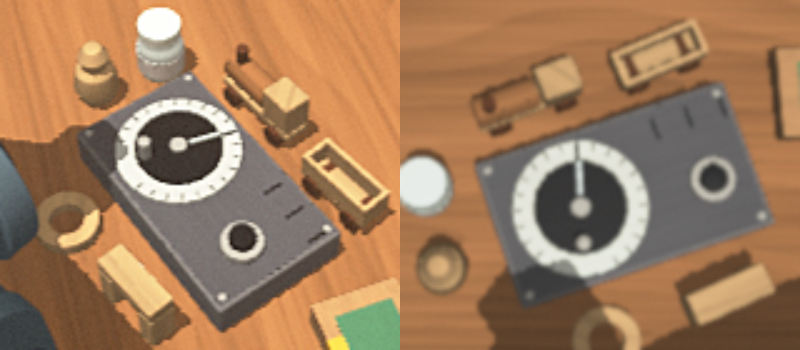

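Both views show the mark on the long line (side 235,132; top 577,150), the button up (side 242,238) and the controller and toys in place. Handing in.

```bash
python3 -c "
from h import *
print(robot.sign_off())"
```

```text
the job is handed in; nothing more can be done
None
```

The dial's index mark is lined up with the long line to within about 1° by the cameras; after that I pressed the start button fully down and released it, left the toys standing where they were, and handed the job in at about 19 s.

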